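# Put the separation columns away in the rack by length

## Robot

A 6-joint arm with a two-finger parallel gripper is mounted at the origin on a cart in front of the work surface, level with it; the furniture and walls round the work are solid. World frame = base frame: x ahead of the robot, y to its left, z up, the work surface at z = 0. Lengths are in m, angles in rad, forces in N, time in s.
With the tool pointing down it reaches from about 0.375 to 0.9 m from the base axis. Payload 3.1 kg.
Tool frame: the origin (TCP) lies between the finger pads; the fingertips stand robot.finger_overhang ahead of it and the grasp point (between the pads) lies 3 mm ahead of it (robot.finger_overhang is the distance from the TCP to the fingertips, in m); z points along the fingers, y is the line along which they close (so a half turn about z gives the same grasp; the last joint's range is limited). The gripper opens to 87 mm and grips with 3 to 60 N. Pads are 19 mm wide; open, the fingers measure 117 mm over their backs; the gripper's body (75 mm by 190 mm) begins 51 mm behind the grasp point.
Start: joints at [0.929, 0.527, 1.433, -0, 1.181, -0.178], TCP at [0.279, 0.559, 0.245] pointing down, gripper open.
Joint ranges: [-3.08, 3.08], [-0.75, 2.2], [0.22, 2.44], [-1.43, 4.57], [0, 2.65], [-2.85, 2.85]. Speed limits (rad/s): [2.79, 2.79, 3.14, 3.14, 3.14, 3.14].

## Interface

Orientations are given as a unit quaternion [x, y, z, w].
In Python, from rig import get_obs, vision, hand_in, nets, robot gives the robot as it stands.
- The arm moves only by the tool apply_moves, never from a script. Its argument "series" is a list of rows, each an object with "offset": the shift along the world's x, y, z in cm, a list of three; "rot": the turn, a rotation vector about the world's x, y, z in degrees, a list of three. A call has 1 to 20 rows; each row is the pose to reach, as a shift and turn from the pose commanded when the call began; what a row does not reach only later rows make up. A row lasts 1/10 s, in which the tool goes at most 50 mm and 8.59 degrees, less where a joint would pass 70% of its speed; a pose out of reach is approached as far as the arm can. A call with a gripper value outside its range is refused whole. "hand" is the opening, from 0 (shut) to 1 (fully open), set as the call begins (left out, the last holds). The fingers move at their own pace and stop on an object; "newtons" is the grip in N (left out, the last holds). Time passes only in rows, so rows that repeat a pose let the fingers close. It gives the time, the measured TCP pose, the force, the opening and the grip force at its end, in the units of the state.
- get_obs(): the state, without advancing time (a new reading comes with each control period).
- vision.camera(name): name is "side" or "top"; returns the picture (384x512x3 uint8, red, green, blue); there is no depth.
- vision.calibration(name): a dict with "K" (3x3 intrinsics, pixels), "R" (3x3) and "t" (3): a world point X has camera coordinates R X + t. Camera axes: x right, y down, z forward; pixel columns grow to the right and rows downward; lengths in m; the calibration is good to about 2 mm. A picture is of the moment at which its call begins. calibration takes no time and is no camera call.
- hand_in(): hands the job in; it is judged then, once.
Trained networks look in the newest picture that a camera, given by its name, has taken for a name from the list of things; names that differ only in an ending like _2 or _b are one class to them, and where a whole thing is asked for, a point or a joint stands for the part that bears it (a point fixed in the world has none). Each returns a list of dicts, best first, with "conf" (0 to 1); they miss things now and then, are a little off and sometimes report something else, mostly with a low value. They report only what shows in the picture. A call takes as long as a camera call.
- nets.search_frame(camera, query): "centre" ([x, y, z] in m, in world coordinates, good to about 4 mm: the middle of the surface that is visible of it).
- nets.spot_point(camera, query): "centre" ([x, y, z] in m, in world coordinates, good to about 4 mm: a listed point, or the origin of a listed thing).
The state is a dict: "time": time; "q": joint angles; "joint_velocities": joint speeds; "joint_torque": joint torques, N m; "position": TCP position; "tool_rot": TCP orientation; "ft_force": force on the tool from outside, world axes, zero at the start; "moment": the same for the moment, N m; "grip_width": finger opening in m; "grip_force": force on a finger pad.
Only numpy, scipy, OpenCV 4.12 (cv2) and the standard library are available. Lean on these libraries where they do the work, as an engineer would, in place of code of your own. Each camera call takes 0.05 s, during which the arm holds its last target. There are 200 camera calls.

## Task

Put the four steel separation columns away in the blue rack in order of length: the shortest on the pair of saddles at the narrow end, the longest on the pair at the wide end. Each column must lie right down in both notches of its own pair, with one end fitting outside each saddle. Leave the bottle, the timer and the spanner where they are.

Things in the scene. Friction and masses are not known exactly. Their poses are not given: they have to be found in the camera images.
- column_120: shortest steel separation column, 120 mm long: bright tube 8.4 mm thick, at each end a hexagonal fitting (17 mm long, 14 mm across flats) and a green plug; bare tube 38 mm either side of the middle. Starts lying on the bench, axis 7 mm up, middle clear all round. About 0.1 kg. Origin: on the axis at mid length; y along the tube (ends alike).
- column_150: second shortest steel separation column, 150 mm long: bright tube 8.4 mm thick, at each end a hexagonal fitting (17 mm long, 14 mm across flats) and a green plug; bare tube 53 mm either side of the middle. Starts lying on the bench, axis 7 mm up, middle clear all round. About 0.1 kg. Origin: on the axis at mid length; y along the tube (ends alike).
- column_180: second longest steel separation column, 180 mm long: bright tube 8.4 mm thick, at each end a hexagonal fitting (17 mm long, 14 mm across flats) and a green plug; bare tube 68 mm either side of the middle. Starts lying on the bench, axis 7 mm up, middle clear all round. About 0.1 kg. Origin: on the axis at mid length; y along the tube (ends alike).
- column_210: longest steel separation column, 210 mm long: bright tube 8.4 mm thick, at each end a hexagonal fitting (17 mm long, 14 mm across flats) and a green plug; bare tube 83 mm either side of the middle. Starts lying on the bench, axis 7 mm up, middle clear all round. About 0.1 kg. Origin: on the axis at mid length; y along the tube (ends alike).
- column_rack: firm blue rack, 190 mm long. Origin: under its middle, on the bench; x: narrow to wide end; y along seated columns. 4 pairs of white V saddles (6 mm thick) at x -69, -23, 23, 69, y +-27, 42, 57, 72 mm for columns 120, 150, 180, 210: tube in both notches, fittings outside, 8 mm play each way. Notch 24 mm wide, top 48 mm up, 90 deg; seated axis 42 mm up; base top 12 mm, open between a pair.
- bottle_red_cap: bystander: small amber bottle with red cap, 55 mm across, 105 mm tall, upright behind the rack. Origin: centre of its underside.
- timer: bystander: small white lab timer with a display and coloured buttons, 48 x 68 x 16 mm, lying behind the rack. Origin: centre of its underside.
- spanner: bystander: open-ended spanner, 117 mm long, 23 mm wide, 5 mm thick, lying flat to the left of the rack. Origin: centre of its underside; y along it.

How it is judged:
At the end, for the whole second after the job is handed in: each column lies still on its own saddle pair (shortest at the narrow end, longest at the wide end): middle within 6 mm along the row and 10 mm lengthways of the pair's middle, axis 42 mm above the bench within 4 mm, parallel to rack y within 0.1 rad (x of column_120 in the frame of column_rack between -0.075 and -0.063 m and y of column_120 in the frame of column_rack between -0.01 and 0.01 m and z of column_120 in the frame of column_rack between 0.038 and 0.046 m and angle between the y axis of each of column_120, column_150, column_180, column_210 and the y axis of column_rack, either way round below 0.1 rad and linear speed of each of column_120, column_150, column_180, column_210 below 0.02 m/s and x of column_150 in the frame of column_rack between -0.029 and -0.017 m and y of column_150 in the frame of column_rack between -0.01 and 0.01 m and z of column_150 in the frame of column_rack between 0.038 and 0.046 m and x of column_180 in the frame of column_rack between 0.017 and 0.029 m and y of column_180 in the frame of column_rack between -0.01 and 0.01 m and z of column_180 in the frame of column_rack between 0.038 and 0.046 m and x of column_210 in the frame of column_rack between 0.063 and 0.075 m and y of column_210 in the frame of column_rack between -0.01 and 0.01 m and z of column_210 in the frame of column_rack between 0.038 and 0.046 m); the robot touches nothing.
It fails at once if the red-capped bottle is shifted by more than 25 mm or tipped (distance of bottle_red_cap from where it was at the start of the episode above 0.025 m or angle between bottle_red_cap's own z axis and vertical above 0.5 rad).
It fails at once if the timer is shifted by more than 25 mm or tipped (distance of timer from where it was at the start of the episode above 0.025 m or angle between timer's own z axis and vertical above 0.5 rad).
It fails at once if the spanner is shifted by more than 25 mm or tipped (distance of spanner from where it was at the start of the episode above 0.025 m or angle between spanner's own z axis and vertical above 0.5 rad).
It also fails if it takes over 112 s, if anything falls off the work surface, if the arm or the gripper's body presses on something with over 40 N, if the wrist force passes 120 N, or if a joint passes its speed limit or range.

## Working session

There is one attempt and no reset: what is moved stays moved. The work goes in short steps, Python scripts to look and compute and a tool call to move; the robot and the scene stay as the last step left them, time stands still between calls to the robot, and variables do not carry over. Pictures are saved under pics/ and viewed, at most 14 in all, crops included, and the job is handed in when it is done.

Besides the shell and the picture viewer there is one more tool, called after "Call:" in YAML: its name, and indented under it one key for each argument. apply_moves: Moves the arm, as the interface text tells. Its arguments: {"type":"object","properties":{"series":{"type":"array"},"hand":{"type":"number"},"newtons":{"type":"number"}},"required":["series"]}

```bash
mkdir -p pics; ls; python3 - <<'E'
from rig import get_obs, vision, nets, robot
import cv2
print(get_obs()); print(robot.finger_overhang)
for n in ("top","side"):
    im=vision.camera(n); cv2.imwrite(f"pics/{n}0.png",im[:,:,::-1])
    c=vision.calibration(n); print(n,c)
for q in ["column_120","column_150","column_180","column_210","column_rack"]:
    for n in ("top","side"):
        print(q,n,[(r["conf"],r["centre"]) for r in nets.spot_point(n,q)])
E
```

```text
pics
{'time': 0.0, 'q': array([ 9.29495186e-01,  5.28472143e-01,  1.43389623e+00,  3.44017177e-05,
        1.18137186e+00, -1.78487101e-01]), 'joint_velocities': array([-6.94830006e-04, -4.75808348e-05,  2.60139663e-04,  4.98279058e-04,
       -1.33711371e-03, -7.95447650e-04]), 'joint_torque': array([ 6.09532599e-04, -4.40040600e+01, -1.76594442e+01,  6.33005239e-02,
        5.83419052e-02, -1.68574493e-04]), 'position': array([0.2785901 , 0.55872073, 0.24356983]), 'tool_rot': array([ 2.29353506e-01,  9.73342599e-01, -9.78502663e-04, -4.42507199e-04]), 'ft_force': array([-1.34155452, -0.62208768, -0.06346955]), 'moment': array([0.01672795, 0.02399085, 0.01622511]), 'grip_force': 0.0, 'grip_width': 0.08667594242798292}
0.022
top {'K': array([[358.08059892,   0.        , 248.93014098],
       [  0.        , 358.08059892, 193.88915292],
       [  0.        ,   0.        ,   1.        ]]), 'R': array([[-0.00107528, -0.99979402, -0.02026726],
       [-0.99326295,  0.00341634, -0.11583197],
       [ 0.11587735,  0.02000617, -0.99306203]]), 't': array([0.09332985, 0.60492303, 0.90674842])}
[... 995 characters left out ...]
p [(0.8, [0.4758, -0.2524, 0.0086]), (0.65, [0.463, -0.0768, 0.0058]), (0.62, [0.484, -0.1818, 0.0061]), (0.49, [0.4559, 0.0181, 0.0049])]
column_180 side [(0.67, [0.4751, -0.2517, 0.0049]), (0.57, [0.4689, -0.0813, 0.0043]), (0.5, [0.4569, 0.0187, 0.0082]), (0.46, [0.4825, -0.1814, 0.0087])]
column_210 top [(0.8, [0.4758, -0.2524, 0.0086]), (0.65, [0.463, -0.0768, 0.0058]), (0.62, [0.484, -0.1818, 0.0061]), (0.49, [0.4559, 0.0181, 0.0049])]
column_210 side [(0.67, [0.4751, -0.2517, 0.0049]), (0.57, [0.4689, -0.0813, 0.0043]), (0.5, [0.4569, 0.0187, 0.0082]), (0.46, [0.4825, -0.1814, 0.0087])]
column_rack top [(0.69, [0.5044, 0.2126, 0.0017])]
column_rack side [(0.87, [0.5019, 0.2149, 0.0])]
```

```bash
python3 -c "
import cv2
for n in ('top','side'):
    im=cv2.imread(f'pics/{n}0.png'); cv2.imwrite(f'pics/{n}0b.png',cv2.resize(im,(800,600),interpolation=cv2.INTER_CUBIC))"
```

```text
(no output)
```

View pics/top0b.png

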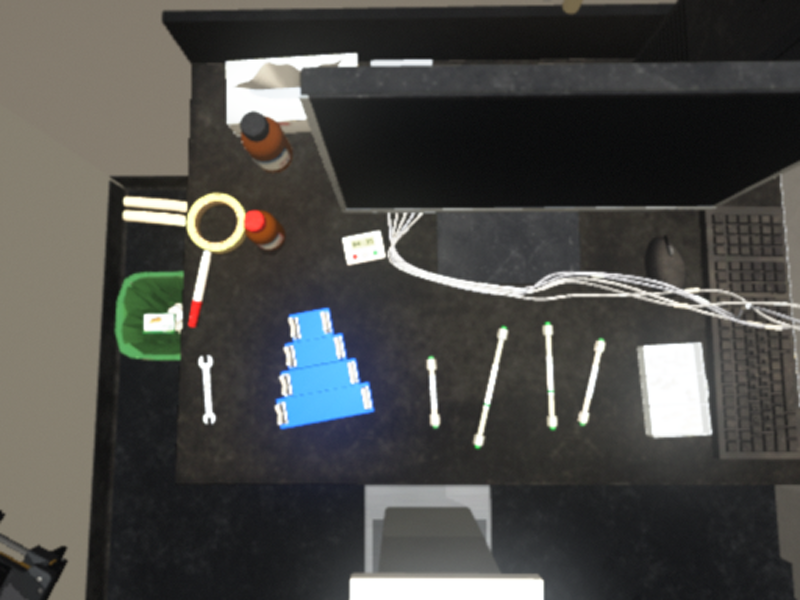

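View pics/side0b.png

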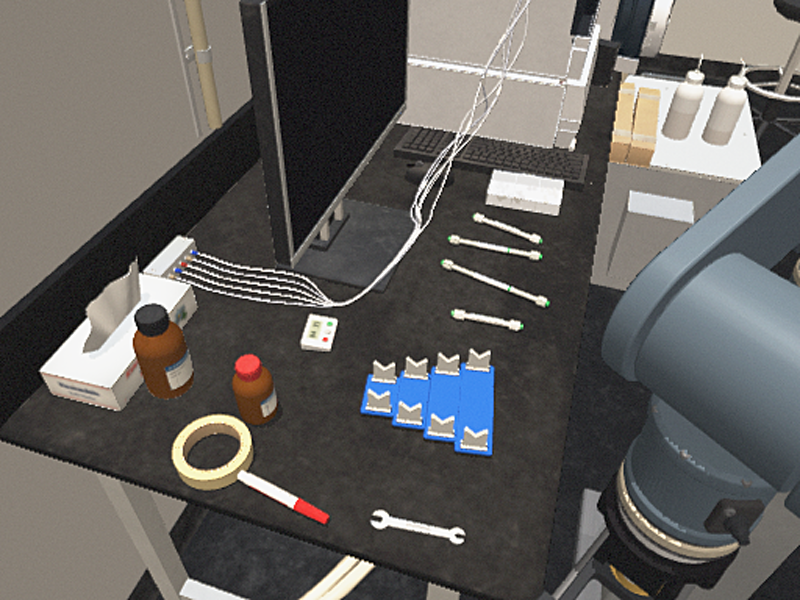

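The top view shows the columns at (433,392), (490,387), (550,375) and (592,382). By length these are the 120, 210, 180 and 150. The rack is at about (325,370), wide end towards the robot. Next I segment the columns and rack to measure them.

```bash
cat > meas.py <<'E'
import numpy as np, cv2
from scipy.optimize import least_squares, linear_sum_assignment
from rig import vision, get_obs
L=[120,150,180,210]
def proj(n,P):
    c=vision.calibration(n); X=np.atleast_2d(P)@c["R"].T+c["t"]; u=X@c["K"].T
    return u[:,:2]/u[:,2:]
def unproj(n,uv,z):
    c=vision.calibration(n); d=np.c_[np.atleast_2d(uv),np.ones(len(np.atleast_2d(uv)))]@np.linalg.inv(c["K"]).T@c["R"]
    o=-c["R"].T@c["t"]; return o+d*((z-o[2])/d[:,2])[:,None]
def columns(n,im,guesses):
    """line fit of the bright blob (axis z 7 mm)"""
    g=im.astype(float); hsv=cv2.cvtColor(im,cv2.COLOR_RGB2HSV)
    m=(hsv[...,2]>105).astype(np.uint8)
    k,lab,st,_=cv2.connectedComponentsWithStats(m,connectivity=8); out=[]
    for p in guesses:
        u=proj(n,p)[0]; ys,xs=np.nonzero(m); i=np.argmin((xs-u[0])**2+(ys-u[1])**2)
        l=lab[ys[i],xs[i]]; yy,xx=np.nonzero(lab==l)
        W=unproj(n,np.c_[xx,yy],0.008)[:,:2]; c=W.mean(0); d=np.linalg.svd(W-c,full_matrices=False)[2][0]
        s=(W-c)@d; mid=c+d*(s.max()+s.min())/2
        d=d*np.sign(d[0]); out.append((mid,np.degrees(np.arctan2(d[1],d[0])),s.max()-s.min()))
    return out
SX=np.repeat([-.069,-.023,.023,.069],2); SY=np.array([-27,27,-42,42,-57,57,-72,72])/1000
def saddles(n,im):
    hsv=cv2.cvtColor(im,cv2.COLOR_RGB2HSV)
    b=cv2.inRange(hsv,(100,130,60),(125,255,255)); 
    k,lab,st,_=cv2.connectedComponentsWithStats(b); 
    u=proj(n,[.503,.213,.02])[0]; b[(np.hypot(*(np.indices(b.shape)[::-1]-u[:,None,None])))>90]=0
    hull=cv2.convexHull(cv2.findNonZero(b)); z=np.zeros_like(b); cv2.fillConvexPoly(z,hull,255); z=cv2.dilate(z,np.ones((13,13)))
    w=((hsv[...,1]<90)&(hsv[...,2]>90)&(z>0)).astype(np.uint8)
    k,lab,st,ce=cv2.connectedComponentsWithStats(w)
    return [(ce[i],st[i,4]) for i in range(1,k) if st[i,4]>=12], w
E
python3 - <<'E'
from meas import *
im={n:vision.camera(n) for n in("top","side")}
G=[[.457,.018,.007],[.484,-.1,.007],[.483,-.1815,.007],[.4755,-.252,.007]]
G[1]=[.466,-.079,.007]
for n in im:
    for r in columns(n,im[n],G): print(n,r)
    s,w=saddles(n,im[n]); print([(c.round(1).tolist(),int(a)) for c,a in s])
E
```

```text
top (array([0.45703064, 0.01849159]), np.float64(2.8966127611851777), np.float64(0.11888093236866529))
top (array([ 0.46660651, -0.07948132]), np.float64(-13.869218549825897), np.float64(0.2115816744170461))
top (array([ 0.48384282, -0.18016064]), np.float64(0.8487667140677034), np.float64(0.18187688321318538))
top (array([ 0.47399057, -0.25029403]), np.float64(-15.243042989769686), np.float64(0.15311495104078857))
[([208.1, 205.5], 81), ([187.9, 209.6], 98), ([216.8, 221.9], 79), ([185.1, 227.7], 98), ([225.4, 237.9], 77), ([182.3, 245.9], 105), ([234.0, 254.2], 77), ([179.5, 264.1], 103)]
side (array([0.45582482, 0.01888626]), np.float64(2.793118404544733), np.float64(0.11956623298286598))
side (array([ 0.46478493, -0.07906191]), np.float64(-14.05040314956902), np.float64(0.2107124666887505))
side (array([ 0.48406013, -0.17977059]), np.float64(0.6783766109987875), np.float64(0.1806388588118628))
side (array([ 0.47167982, -0.24947071]), np.float64(-15.48017468647024), np.float64(0.15065166981743044))
[([286.3, 233.3], 183), ([305.8, 231.6], 158), ([266.0, 235.9], 179), ([245.7, 238.5], 186), ([242.1, 256.8], 189), ([261.7, 264.6], 193), ([282.4, 272.8], 200), ([303.5, 281.3], 208)]
```

```bash
cat > rackfit.py <<'E'
from meas import *
def fit(ims):
    obs={n:np.array([c for c,a in saddles(n,ims[n])[0]]) for n in ims}
    def model(p,n,z):
        c,s=np.cos(p[2]),np.sin(p[2])
        return proj(n,np.c_[p[0]+c*SX-s*SY,p[1]+s*SX+c*SY,np.full(8,z)])
    def res(p,a=None):
        r=[]
        for i,n in enumerate(obs):
            m=model(p,n,p[3+i]); D=np.linalg.norm(m[:,None]-obs[n][None],axis=2)
            I,J=linear_sum_assignment(D); r.append((m[I]-obs[n][J]).ravel())
        return np.concatenate(r)
    s=least_squares(res,[.503,.213,np.pi+.1]+[.03]*len(obs))
    return s.x,np.sqrt(np.mean(s.fun**2))
E
python3 - <<'E'
from rackfit import *
im={n:vision.camera(n) for n in("top","side")}
for sub in(["top"],["side"],["top","side"]):
    x,r=fit({n:im[n] for n in sub}); print(sub,x.round(4),np.degrees(x[2]),r)
for i,sx in enumerate([-.069,-.023,.023,.069]):
    print(L[i],x[0]+np.cos(x[2])*sx,x[1]+np.sin(x[2])*sx)
print("bound y dir deg",np.degrees(x[2])-90)
E
```

```text
['top'] [0.5024 0.2147 3.3234 0.0283] 190.4187423940215 0.17244920903731595
['side'] [0.501  0.2157 3.3205 0.0255] 190.25217600711372 0.17432201005024098
['top', 'side'] [0.5018 0.2142 3.322  0.031  0.0234] 190.33924996101098 0.23634285870741445
120 0.5696705678692902 0.22653944683683047
150 0.5244175011388764 0.21828354279834225
180 0.4791644344084628 0.21002763875985406
210 0.43391136767804905 0.20177173472136584
bound y dir deg 100.33924996101098
```

Both fits agree to about 2 mm. Column 120 goes first.

Call:
apply_moves:
  series:
    - {"offset": [1.5, -4.5, -1], "rot": [0, 0, 2.5]}
    - {"offset": [3, -9, -2], "rot": [0, 0, 5]}
    - {"offset": [4.4, -13.5, -3], "rot": [0, 0, 7.5]}
    - {"offset": [5.9, -18, -4], "rot": [0, 0, 10]}
    - {"offset": [7.4, -22.5, -5.2], "rot": [0, 0, 12.5]}
    - {"offset": [8.9, -27, -6.3], "rot": [0, 0, 15]}
    - {"offset": [10.3, -31.5, -7.3], "rot": [0, 0, 17.5]}
    - {"offset": [11.8, -36, -8.4], "rot": [0, 0, 20]}
    - {"offset": [13.3, -40.5, -9.5], "rot": [0, 0, 22.5]}
    - {"offset": [14.8, -45, -10.5], "rot": [0, 0, 25]}
    - {"offset": [16.2, -49.5, -11.5], "rot": [0, 0, 27.5]}
    - {"offset": [17.2, -52.5, -12.2], "rot": [0, 0, 29]}
    - {"offset": [17.7, -54, -12.5], "rot": [0, 0, 29.4]}
    - {"offset": [17.7, -54, -12.5], "rot": [0, 0, 29.4]}
    - {"offset": [17.7, -54, -12.5], "rot": [0, 0, 29.4]}
    - {"offset": [17.7, -54, -12.5], "rot": [0, 0, 29.4]}
    - {"offset": [17.7, -54, -12.5], "rot": [0, 0, 29.4]}
  hand: 0.55
  newtons: 30

```text
time: 2.5
position: [0.4555, 0.0204, 0.1198]
tool_rot: [-0.026, 1.0, 0.0, -0.0]
ft_force: [-0.1, 0.0, 0.3]
grip_width: 0.0477
grip_force: 0.0
```

Call:
apply_moves:
  series:
    - {"offset": [0.1, -0.1, -3], "rot": [0, 0, 0]}
    - {"offset": [0.1, -0.1, -6], "rot": [0, 0, 0]}
    - {"offset": [0.1, -0.1, -8], "rot": [0, 0, 0]}
    - {"offset": [0.1, -0.1, -9], "rot": [0, 0, 0]}
    - {"offset": [0.1, -0.1, -9.5], "rot": [0, 0, 0]}
    - {"offset": [0.1, -0.1, -9.5], "rot": [0, 0, 0]}
    - {"offset": [0.1, -0.1, -9.5], "rot": [0, 0, 0]}

```text
time: 3.2
position: [0.4575, 0.0184, 0.0252]
tool_rot: [-0.025, 1.0, -0.0, 0.001]
ft_force: [-0.3, 0.5, 0.1]
grip_width: 0.0482
grip_force: 0.0
```

Call:
apply_moves:
  series:
    - {"offset": [0, 0, 0], "rot": [0, 0, 0]}
    - {"offset": [0, 0, 0], "rot": [0, 0, 0]}
    - {"offset": [0, 0, 0], "rot": [0, 0, 0]}
    - {"offset": [0, 0, 0], "rot": [0, 0, 0]}
    - {"offset": [0, 0, 0], "rot": [0, 0, 0]}
    - {"offset": [0, 0, 0], "rot": [0, 0, 0]}
    - {"offset": [0, 0, 0], "rot": [0, 0, 0]}
    - {"offset": [0, 0, 0], "rot": [0, 0, 0]}
  hand: 0

```text
time: 4.0
position: [0.457, 0.0182, 0.0246]
tool_rot: [-0.025, 1.0, -0.0, 0.0]
ft_force: [-0.4, 0.2, 1.4]
grip_width: 0.0075
grip_force: 30.0
```

Call:
apply_moves:
  series:
    - {"offset": [0, 0, 3], "rot": [0, 0, 0]}
    - {"offset": [0, 0, 7], "rot": [0, 0, -4]}
    - {"offset": [1, 2, 8.5], "rot": [0, 0, -11]}
    - {"offset": [2.2, 4, 8.5], "rot": [0, 0, -19]}
    - {"offset": [3.4, 6.2, 8.5], "rot": [0, 0, -27]}
    - {"offset": [4.6, 8.5, 8.5], "rot": [0, 0, -35]}
    - {"offset": [5.9, 10.8, 8.5], "rot": [0, 0, -43]}
    - {"offset": [7.1, 13, 8.5], "rot": [0, 0, -51]}
    - {"offset": [8.3, 15.3, 8.5], "rot": [0, 0, -59]}
    - {"offset": [9.5, 17.5, 8.5], "rot": [0, 0, -67]}
    - {"offset": [10.5, 19.4, 8.5], "rot": [0, 0, -75]}
    - {"offset": [11.2, 20.6, 8.5], "rot": [0, 0, -80]}
    - {"offset": [11.3, 20.8, 8.5], "rot": [0, 0, -82.6]}
    - {"offset": [11.3, 20.8, 8.5], "rot": [0, 0, -82.6]}
    - {"offset": [11.3, 20.8, 8.5], "rot": [0, 0, -82.6]}
    - {"offset": [11.3, 20.8, 8.5], "rot": [0, 0, -82.6]}

```text
time: 5.6
position: [0.5695, 0.2258, 0.1093]
tool_rot: [0.641, 0.768, -0.0, -0.0]
ft_force: [0.2, -0.5, 0.5]
grip_width: 0.0075
grip_force: 30.0
```

```bash
python3 - <<'E'
from meas import *
o=get_obs(); print(o["position"],o["tool_rot"],np.degrees(2*np.arctan2(o["tool_rot"][1],o["tool_rot"][0]))-90,o["grip_width"])
im=[vision.camera(n) for n in("top","side")]
a=[cv2.resize(i[150:300,y:y+200],(800,600),interpolation=cv2.INTER_CUBIC) for i,y in zip(im,(130,180))]
cv2.imwrite("pics/h120.png",cv2.resize(np.hstack(a),(800,300))[:,:,::-1])
E
```

```text
[0.56947474 0.22578636 0.10929169] [ 6.40796652e-01  7.67710461e-01 -4.42169640e-04 -3.21535084e-04] 10.29748660529981 0.007475916393956451
```

View pics/h120.png

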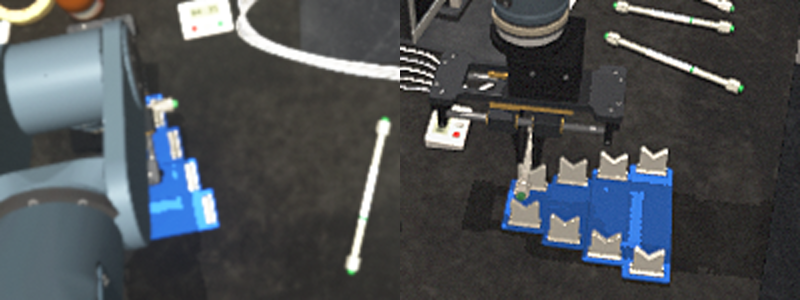

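Column 120 is held level over the narrow pair: its plug end shows at (175,103) on the left half and (521,196) on the right half. Lowering it now.

Call:
apply_moves:
  series:
    - {"offset": [0, 0.1, -1.5], "rot": [0, 0, 0]}
    - {"offset": [0, 0.1, -3], "rot": [0, 0, 0]}
    - {"offset": [0, 0.1, -4], "rot": [0, 0, 0]}
    - {"offset": [0, 0.1, -4.4], "rot": [0, 0, 0]}
    - {"offset": [0, 0.1, -4.8], "rot": [0, 0, 0]}
    - {"offset": [0, 0.1, -4.8], "rot": [0, 0, 0]}
    - {"offset": [0, 0.1, -4.8], "rot": [0, 0, 0]}

```text
time: 6.4
position: [0.5702, 0.2273, 0.0617]
tool_rot: [0.641, 0.768, 0.0, 0.0]
ft_force: [0.4, -0.3, -0.8]
grip_width: 0.0076
grip_force: 30.0
```

Call:
apply_moves:
  series:
    - {"offset": [0, 0, 0], "rot": [0, 0, 0]}
    - {"offset": [0, 0, 0], "rot": [0, 0, 0]}
    - {"offset": [0, 0, 0], "rot": [0, 0, 0]}
    - {"offset": [0, 0, 0], "rot": [0, 0, 0]}
    - {"offset": [0, 0, 2], "rot": [0, 0, 0]}
    - {"offset": [0, 0, 5], "rot": [0, 0, 0]}
    - {"offset": [0, 0, 5], "rot": [0, 0, 0]}
  hand: 0.35

```text
time: 7.1
position: [0.5728, 0.2279, 0.1153]
tool_rot: [0.641, 0.768, 0.003, 0.003]
ft_force: [1.2, -0.4, 0.9]
grip_width: 0.03
grip_force: 0.0
```

Call:
apply_moves:
  series:
    - {"offset": [-1, -3, 1], "rot": [0, 0, 5]}
    - {"offset": [-2.4, -7, 1], "rot": [0, 0, 13]}
    - {"offset": [-3.7, -11, 1], "rot": [0, 0, 21]}
    - {"offset": [-5.1, -15, 1], "rot": [0, 0, 29]}
    - {"offset": [-6.4, -19, 1], "rot": [0, 0, 37]}
    - {"offset": [-7.8, -23, 0.5], "rot": [0, 0, 45]}
    - {"offset": [-9.1, -27, 0], "rot": [0, 0, 53]}
    - {"offset": [-10, -29.5, -1], "rot": [0, 0, 60]}
    - {"offset": [-10.4, -30.7, -2], "rot": [0, 0, 64]}
    - {"offset": [-10.4, -30.7, -3], "rot": [0, 0, 65.7]}
    - {"offset": [-10.4, -30.7, -3], "rot": [0, 0, 65.7]}
    - {"offset": [-10.4, -30.7, -3], "rot": [0, 0, 65.7]}
  hand: 0.55

```text
time: 8.3
position: [0.466, -0.0789, 0.0813]
tool_rot: [0.122, 0.993, 0.0, -0.0]
ft_force: [0.5, -0.0, 0.1]
grip_width: 0.0481
grip_force: 0.0
```

```bash
python3 - <<'E'
from rackfit import *
o=get_obs(); print(o["position"],np.degrees(2*np.arctan2(o["tool_rot"][1],o["tool_rot"][0]))-90)
i=vision.camera("top");j=vision.camera("side")
a=[cv2.resize(i[185:285,130:270],(560,400),interpolation=cv2.INTER_CUBIC),cv2.resize(j[210:300,215:341],(560,400),interpolation=cv2.INTER_CUBIC)]
cv2.imwrite("pics/a120.png",cv2.resize(np.hstack(a),(800,290))[:,:,::-1])
E
```

```text
[ 0.46598282 -0.0788639   0.08125499] 75.9836294660231
```

View pics/a120.png

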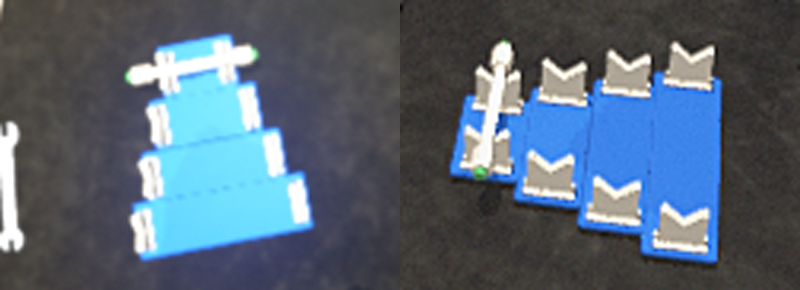

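Column 120 is seated in both notches of the narrow pair. It runs from (130,76) to (255,54) on the left half, with the fittings outside. Now I pick column 210.

Call:
apply_moves:
  series:
    - {"offset": [0, 0, -2.5], "rot": [0, 0, 0]}
    - {"offset": [0, 0, -4.5], "rot": [0, 0, 0]}
    - {"offset": [0, 0, -5.4], "rot": [0, 0, 0]}
    - {"offset": [0, 0, -5.7], "rot": [0, 0, 0]}
    - {"offset": [0, 0, -5.7], "rot": [0, 0, 0]}
    - {"offset": [0, 0, -5.7], "rot": [0, 0, 0]}

```text
time: 9.0
position: [0.4665, -0.0798, 0.0252]
tool_rot: [0.122, 0.993, -0.0, 0.001]
ft_force: [-0.3, -1.9, -0.1]
grip_width: 0.0478
grip_force: 0.0
```

Call:
apply_moves:
  series:
    - {"offset": [0, 0, 0], "rot": [0, 0, 0]}
    - {"offset": [0, 0, 0], "rot": [0, 0, 0]}
    - {"offset": [0, 0, 0], "rot": [0, 0, 0]}
    - {"offset": [0, 0, 0], "rot": [0, 0, 0]}
    - {"offset": [0, 0, 0], "rot": [0, 0, 0]}
    - {"offset": [0, 0, 0], "rot": [0, 0, 0]}
    - {"offset": [0, 0, 0], "rot": [0, 0, 0]}
  hand: 0

```text
time: 9.7
position: [0.466, -0.0798, 0.0246]
tool_rot: [0.122, 0.993, 0.0, -0.0]
ft_force: [-0.3, 0.7, 1.1]
grip_width: 0.0075
grip_force: 30.0
```

```bash
python3 - <<'E'
from rackfit import *
import meas
c,s=np.cos(3.322),np.sin(3.322)
for n in("top","side"):
    im=vision.camera(n)
    hsv=cv2.cvtColor(im,cv2.COLOR_RGB2HSV); g=cv2.inRange(hsv,(50,80,50),(85,255,255))
    k,l,st,ce=cv2.connectedComponentsWithStats(g)
    W=unproj(n,ce[1:],.042)[:,:2]-[.5018,.2142]
    for q in W@np.array([[c,-s],[s,c]]):
        if abs(q[0]+.069)<.03 and abs(q[1])<.09: print(n,(q*1000).round(1))
print(get_obs()["position"])
E
```

```text
top [-70.5  57. ]
top [-70.6 -61.9]
side [-68.4  61.5]
side [-68.7 -60.2]
[ 0.46600225 -0.07975575  0.02454896]
```

Call:
apply_moves:
  series:
    - {"offset": [0, 0, 3], "rot": [0, 0, 0]}
    - {"offset": [0, 0, 7], "rot": [0, 0, -3]}
    - {"offset": [-0.3, 2.5, 8.5], "rot": [0, 0, -10]}
    - {"offset": [-0.7, 6, 8.5], "rot": [0, 0, -18]}
    - {"offset": [-1.1, 10, 8.5], "rot": [0, 0, -26]}
    - {"offset": [-1.6, 14, 8.5], "rot": [0, 0, -34]}
    - {"offset": [-2, 18, 8.5], "rot": [0, 0, -42]}
    - {"offset": [-2.5, 22, 8.5], "rot": [0, 0, -50]}
    - {"offset": [-2.9, 25.5, 8.5], "rot": [0, 0, -58]}
    - {"offset": [-3.2, 27.6, 8.5], "rot": [0, 0, -63]}
    - {"offset": [-3.2, 28.2, 8.5], "rot": [0, 0, -65.7]}
    - {"offset": [-3.2, 28.2, 8.5], "rot": [0, 0, -65.7]}
    - {"offset": [-3.2, 28.2, 8.5], "rot": [0, 0, -65.7]}
    - {"offset": [-3.2, 28.2, 8.5], "rot": [0, 0, -65.7]}

```text
time: 11.2
position: [0.4339, 0.2016, 0.1094]
tool_rot: [0.641, 0.768, -0.0, -0.0]
ft_force: [0.2, 0.4, -1.0]
grip_width: 0.007
grip_force: 30.0
```

Call:
apply_moves:
  series:
    - {"offset": [0, 0, -1.5], "rot": [0, 0, 0]}
    - {"offset": [0, 0, -3], "rot": [0, 0, 0]}
    - {"offset": [0, 0, -3.8], "rot": [0, 0, 0]}
    - {"offset": [0, 0, -3.8], "rot": [0, 0, 0]}
    - {"offset": [0, 0, -3.8], "rot": [0, 0, 0]}

```text
time: 11.7
position: [0.4342, 0.2019, 0.0716]
tool_rot: [0.641, 0.767, -0.0, -0.0]
ft_force: [-0.8, -0.2, -0.1]
grip_width: 0.007
grip_force: 30.0
```

Call:
apply_moves:
  series:
    - {"offset": [0, 0, -0.5], "rot": [0, 0, 0]}
    - {"offset": [0, 0, -1], "rot": [0, 0, 0]}
    - {"offset": [0, 0, -1], "rot": [0, 0, 0]}
    - {"offset": [0, 0, -1], "rot": [0, 0, 0]}

```text
time: 12.1
position: [0.4339, 0.2023, 0.0615]
tool_rot: [0.641, 0.768, -0.0, -0.0]
ft_force: [0.7, 0.3, -1.3]
grip_width: 0.0075
grip_force: 30.0
```

Call:
apply_moves:
  series:
    - {"offset": [0, 0, 0], "rot": [0, 0, 0]}
    - {"offset": [0, 0, 0], "rot": [0, 0, 0]}
    - {"offset": [0, 0, 0], "rot": [0, 0, 0]}
    - {"offset": [0, 0, 0], "rot": [0, 0, 0]}
    - {"offset": [0, 0, 2], "rot": [0, 0, 0]}
    - {"offset": [0, 0, 5], "rot": [0, 0, 0]}
    - {"offset": [0, 0, 5], "rot": [0, 0, 0]}
  hand: 0.35

```text
time: 12.8
position: [0.436, 0.2028, 0.1142]
tool_rot: [0.641, 0.768, 0.003, 0.002]
ft_force: [0.6, -0.9, 0.1]
grip_width: 0.0302
grip_force: 0.0
```

Call:
apply_moves:
  series:
    - {"offset": [0.4, -3, 1], "rot": [0, 0, 5]}
    - {"offset": [0.9, -7, 1], "rot": [0, 0, 13]}
    - {"offset": [1.4, -11, 1], "rot": [0, 0, 21]}
    - {"offset": [2, -15, 1], "rot": [0, 0, 29]}
    - {"offset": [2.5, -19, 1], "rot": [0, 0, 37]}
    - {"offset": [3, -23, 1], "rot": [0, 0, 45]}
    - {"offset": [3.5, -27, 0.5], "rot": [0, 0, 53]}
    - {"offset": [4.1, -31, 0], "rot": [0, 0, 61]}
    - {"offset": [4.6, -35, -1], "rot": [0, 0, 69]}
    - {"offset": [5, -37.5, -2], "rot": [0, 0, 77]}
    - {"offset": [5, -38.2, -3], "rot": [0, 0, 80.5]}
    - {"offset": [5, -38.2, -3], "rot": [0, 0, 80.5]}
    - {"offset": [5, -38.2, -3], "rot": [0, 0, 80.5]}
    - {"offset": [5, -38.2, -3], "rot": [0, 0, 80.5]}
  hand: 0.55

```text
time: 14.2
position: [0.4837, -0.1787, 0.0817]
tool_rot: [-0.007, 1.0, 0.0, -0.0]
ft_force: [0.1, 1.5, -0.4]
grip_width: 0.0479
grip_force: 0.0
```

```bash
cat > chk.py <<'E'
from rackfit import *
c,s=np.cos(3.322),np.sin(3.322)
o=get_obs(); print(o["position"],np.degrees(2*np.arctan2(o["tool_rot"][1],o["tool_rot"][0]))-90)
for n in("top","side"):
    im=vision.camera(n)
    hsv=cv2.cvtColor(im,cv2.COLOR_RGB2HSV); g=cv2.inRange(hsv,(45,70,50),(88,255,255))
    k,l,st,ce=cv2.connectedComponentsWithStats(g)
    W=unproj(n,ce[1:],.042)[:,:2]-[.5018,.2142]
    for q in W@np.array([[c,-s],[s,c]]):
        if abs(q[0])<.09 and abs(q[1])<.12: print(n,(q*1000).round(1))
E
python3 chk.py
```

```text
[ 0.48368822 -0.17874054  0.0816623 ] 90.77948886232468
top [-68.6  57.9]
top [-70.6 -61.9]
top [ 67.9 102.4]
top [  68.5 -107.1]
side [ 69.9 106.2]
side [-68.4  61.5]
side [ 70.4 -29.7]
side [-68.7 -60.2]
side [  69.9 -104.8]
```

Columns 120 and 210 are both seated (x −69 and +69 mm). Column 180 is next.

Call:
apply_moves:
  series:
    - {"offset": [0, 0, -2.5], "rot": [0, 0, 0]}
    - {"offset": [0, 0, -4.5], "rot": [0, 0, 0]}
    - {"offset": [0, 0, -5.4], "rot": [0, 0, 0]}
    - {"offset": [0, 0, -5.7], "rot": [0, 0, 0]}
    - {"offset": [0, 0, -5.7], "rot": [0, 0, 0]}
    - {"offset": [0, 0, -5.7], "rot": [0, 0, 0]}

```text
time: 14.9
position: [0.4845, -0.1799, 0.0252]
tool_rot: [-0.007, 1.0, -0.0, 0.001]
ft_force: [0.5, 0.9, 0.3]
grip_width: 0.0478
grip_force: 0.0
```

Call:
apply_moves:
  series:
    - {"offset": [0, 0, 0], "rot": [0, 0, 0]}
    - {"offset": [0, 0, 0], "rot": [0, 0, 0]}
    - {"offset": [0, 0, 0], "rot": [0, 0, 0]}
    - {"offset": [0, 0, 0], "rot": [0, 0, 0]}
    - {"offset": [0, 0, 0], "rot": [0, 0, 0]}
    - {"offset": [0, 0, 0], "rot": [0, 0, 0]}
    - {"offset": [0, 0, 0], "rot": [0, 0, 0]}
  hand: 0

```text
time: 15.6
position: [0.484, -0.1798, 0.0246]
tool_rot: [-0.007, 1.0, 0.0, -0.0]
ft_force: [-0.2, -0.2, 0.0]
grip_width: 0.0073
grip_force: 30.0
```

Call:
apply_moves:
  series:
    - {"offset": [0, 0, 3], "rot": [0, 0, 0]}
    - {"offset": [0, 0, 7], "rot": [0, 0, -3]}
    - {"offset": [0, 3, 8.5], "rot": [0, 0, -10]}
    - {"offset": [0, 7, 8.5], "rot": [0, 0, -18]}
    - {"offset": [-0.1, 11, 8.5], "rot": [0, 0, -26]}
    - {"offset": [-0.2, 15, 8.5], "rot": [0, 0, -34]}
    - {"offset": [-0.2, 19, 8.5], "rot": [0, 0, -42]}
    - {"offset": [-0.3, 23, 8.5], "rot": [0, 0, -50]}
    - {"offset": [-0.4, 27, 8.5], "rot": [0, 0, -58]}
    - {"offset": [-0.4, 31, 8.5], "rot": [0, 0, -66]}
    - {"offset": [-0.5, 35, 8.5], "rot": [0, 0, -74]}
    - {"offset": [-0.5, 38, 8.5], "rot": [0, 0, -79]}
    - {"offset": [-0.5, 39, 8.5], "rot": [0, 0, -80.5]}
    - {"offset": [-0.5, 39, 8.5], "rot": [0, 0, -80.5]}
    - {"offset": [-0.5, 39, 8.5], "rot": [0, 0, -80.5]}
    - {"offset": [-0.5, 39, 8.5], "rot": [0, 0, -80.5]}

```text
time: 17.2
position: [0.4788, 0.2093, 0.1094]
tool_rot: [0.641, 0.767, -0.0, -0.0]
ft_force: [0.4, 0.3, -1.0]
grip_width: 0.0074
grip_force: 30.0
```

Call:
apply_moves:
  series:
    - {"offset": [0, 0, -1.5], "rot": [0, 0, 0]}
    - {"offset": [0, 0, -3], "rot": [0, 0, 0]}
    - {"offset": [0, 0, -3.8], "rot": [0, 0, 0]}
    - {"offset": [0, 0, -4.3], "rot": [0, 0, 0]}
    - {"offset": [0, 0, -4.8], "rot": [0, 0, 0]}
    - {"offset": [0, 0, -4.8], "rot": [0, 0, 0]}
    - {"offset": [0, 0, -4.8], "rot": [0, 0, 0]}

```text
time: 17.9
position: [0.4792, 0.2102, 0.0617]
tool_rot: [0.641, 0.768, 0.0, 0.0]
ft_force: [0.1, 0.5, -1.0]
grip_width: 0.0071
grip_force: 30.0
```

Release, then go to column 150 at (0.4728, −0.2499), tool angle 74.6°.

Call:
apply_moves:
  series:
    - {"offset": [0, 0, 0], "rot": [0, 0, 0]}
    - {"offset": [0, 0, 0], "rot": [0, 0, 0]}
    - {"offset": [0, 0, 0], "rot": [0, 0, 0]}
    - {"offset": [0, 0, 0], "rot": [0, 0, 0]}
    - {"offset": [0, 0, 2], "rot": [0, 0, 0]}
    - {"offset": [0, 0, 5], "rot": [0, 0, 0]}
    - {"offset": [0, 0, 5], "rot": [0, 0, 0]}
  hand: 0.35

```text
time: 18.6
position: [0.4812, 0.2108, 0.1145]
tool_rot: [0.641, 0.768, 0.003, 0.002]
ft_force: [0.2, -0.2, -0.7]
grip_width: 0.0302
grip_force: 0.0
```

Call:
apply_moves:
  series:
    - {"offset": [0, -4, 1], "rot": [0, 0, 5]}
    - {"offset": [-0.1, -8, 1], "rot": [0, 0, 11]}
    - {"offset": [-0.2, -12, 1], "rot": [0, 0, 17]}
    - {"offset": [-0.2, -16, 1], "rot": [0, 0, 23]}
    - {"offset": [-0.3, -20, 1], "rot": [0, 0, 29]}
    - {"offset": [-0.3, -24, 1], "rot": [0, 0, 35]}
    - {"offset": [-0.4, -28, 1], "rot": [0, 0, 41]}
    - {"offset": [-0.4, -32, 0.5], "rot": [0, 0, 47]}
    - {"offset": [-0.5, -36, 0], "rot": [0, 0, 53]}
    - {"offset": [-0.6, -40, -1], "rot": [0, 0, 58]}
    - {"offset": [-0.6, -44, -2], "rot": [0, 0, 62]}
    - {"offset": [-0.6, -46, -3], "rot": [0, 0, 64.3]}
    - {"offset": [-0.6, -46, -3], "rot": [0, 0, 64.3]}
    - {"offset": [-0.6, -46, -3], "rot": [0, 0, 64.3]}
    - {"offset": [-0.6, -46, -3], "rot": [0, 0, 64.3]}
  hand: 0.55

```text
time: 20.1
position: [0.4725, -0.2481, 0.0815]
tool_rot: [0.134, 0.991, 0.001, -0.001]
ft_force: [0.1, 0.6, 0.3]
grip_width: 0.0479
grip_force: 0.0
```

```bash
python3 chk.py
```

```text
[ 0.47247011 -0.24814748  0.08150365] 74.61451789651659
top [-68.6  57.9]
top [-70.6 -61.9]
top [21.7 89.3]
top [ 22.6 -91.1]
top [ 67.9 102.4]
top [  68.5 -107.1]
side [ 69.9 106.2]
side [22.7 92.1]
side [-69.2  61.9]
side [ 23.5 -25.7]
side [ 70.4 -29.7]
side [-68.7 -60.2]
side [ 23.4 -89. ]
side [  69.5 -104.8]
```

Call:
apply_moves:
  series:
    - {"offset": [0, 0, -2.5], "rot": [0, 0, 0]}
    - {"offset": [0, 0, -4.5], "rot": [0, 0, 0]}
    - {"offset": [0, 0, -5.4], "rot": [0, 0, 0]}
    - {"offset": [0, 0, -5.7], "rot": [0, 0, 0]}
    - {"offset": [0, 0, -5.7], "rot": [0, 0, 0]}
    - {"offset": [0, 0, -5.7], "rot": [0, 0, 0]}

```text
time: 20.8
position: [0.4735, -0.2499, 0.0253]
tool_rot: [0.134, 0.991, -0.0, 0.001]
ft_force: [-0.5, -0.4, 0.1]
grip_width: 0.0474
grip_force: 0.0
```

Call:
apply_moves:
  series:
    - {"offset": [0, 0, 0], "rot": [0, 0, 0]}
    - {"offset": [0, 0, 0], "rot": [0, 0, 0]}
    - {"offset": [0, 0, 0], "rot": [0, 0, 0]}
    - {"offset": [0, 0, 0], "rot": [0, 0, 0]}
    - {"offset": [0, 0, 0], "rot": [0, 0, 0]}
    - {"offset": [0, 0, 0], "rot": [0, 0, 0]}
    - {"offset": [0, 0, 0], "rot": [0, 0, 0]}
  hand: 0

```text
time: 21.5
position: [0.473, -0.2498, 0.0245]
tool_rot: [0.134, 0.991, -0.0, -0.0]
ft_force: [0.1, 0.1, 0.2]
grip_width: 0.0071
grip_force: 30.0
```

Call:
apply_moves:
  series:
    - {"offset": [0, 0, 3], "rot": [0, 0, 0]}
    - {"offset": [0, 0, 7], "rot": [0, 0, -2]}
    - {"offset": [0.4, 4, 8.5], "rot": [0, 0, -7]}
    - {"offset": [0.9, 8, 8.5], "rot": [0, 0, -12]}
    - {"offset": [1.3, 12, 8.5], "rot": [0, 0, -18]}
    - {"offset": [1.8, 16, 8.5], "rot": [0, 0, -24]}
    - {"offset": [2.2, 20, 8.5], "rot": [0, 0, -30]}
    - {"offset": [2.6, 24, 8.5], "rot": [0, 0, -36]}
    - {"offset": [3.1, 28, 8.5], "rot": [0, 0, -42]}
    - {"offset": [3.5, 32, 8.5], "rot": [0, 0, -48]}
    - {"offset": [4, 36, 8.5], "rot": [0, 0, -54]}
    - {"offset": [4.4, 40, 8.5], "rot": [0, 0, -59]}
    - {"offset": [4.8, 44, 8.5], "rot": [0, 0, -62]}
    - {"offset": [5.1, 46.2, 8.5], "rot": [0, 0, -64.3]}
    - {"offset": [5.1, 46.8, 8.5], "rot": [0, 0, -64.3]}
    - {"offset": [5.1, 46.8, 8.5], "rot": [0, 0, -64.3]}
    - {"offset": [5.1, 46.8, 8.5], "rot": [0, 0, -64.3]}
    - {"offset": [5.1, 46.8, 8.5], "rot": [0, 0, -64.3]}

```text
time: 23.3
position: [0.5238, 0.2168, 0.1094]
tool_rot: [0.641, 0.767, -0.0, -0.0]
ft_force: [0.5, 0.6, -1.0]
grip_width: 0.0071
grip_force: 30.0
```

Call:
apply_moves:
  series:
    - {"offset": [0, 0, -1.5], "rot": [0, 0, 0]}
    - {"offset": [0, 0, -3], "rot": [0, 0, 0]}
    - {"offset": [0, 0, -3.8], "rot": [0, 0, 0]}
    - {"offset": [0, 0, -4.3], "rot": [0, 0, 0]}
    - {"offset": [0, 0, -4.8], "rot": [0, 0, 0]}
    - {"offset": [0, 0, -4.8], "rot": [0, 0, 0]}
    - {"offset": [0, 0, -4.8], "rot": [0, 0, 0]}

```text
time: 24.0
position: [0.5242, 0.2182, 0.0618]
tool_rot: [0.641, 0.768, 0.0, 0.0]
ft_force: [0.3, 0.5, -1.7]
grip_width: 0.0075
grip_force: 30.0
```

Call:
apply_moves:
  series:
    - {"offset": [0, 0, 0], "rot": [0, 0, 0]}
    - {"offset": [0, 0, 0], "rot": [0, 0, 0]}
    - {"offset": [0, 0, 0], "rot": [0, 0, 0]}
    - {"offset": [0, 0, 0], "rot": [0, 0, 0]}
    - {"offset": [0, 0, 2], "rot": [0, 0, 0]}
    - {"offset": [0, 0, 5], "rot": [0, 0, 0]}
    - {"offset": [0, 0, 5], "rot": [0, 0, 0]}
  hand: 0.35

```text
time: 24.7
position: [0.5265, 0.2189, 0.1148]
tool_rot: [0.641, 0.768, 0.003, 0.002]
ft_force: [-0.1, -0.2, 1.1]
grip_width: 0.0304
grip_force: 0.0
```

Call:
apply_moves:
  series:
    - {"offset": [0, -3, 4], "rot": [0, 0, 0]}
    - {"offset": [-0.5, -7, 6], "rot": [0, 0, 0]}
    - {"offset": [-1, -11, 8], "rot": [0, 0, 0]}
    - {"offset": [-1.5, -15, 8], "rot": [0, 0, 0]}
    - {"offset": [-2, -19, 8], "rot": [0, 0, 0]}
    - {"offset": [-2.5, -23, 8], "rot": [0, 0, 0]}
    - {"offset": [-3, -27, 8], "rot": [0, 0, 0]}
    - {"offset": [-3, -30, 8], "rot": [0, 0, 0]}
    - {"offset": [-3, -30, 8], "rot": [0, 0, 0]}
    - {"offset": [-3, -30, 8], "rot": [0, 0, 0]}
    - {"offset": [-3, -30, 8], "rot": [0, 0, 0]}

```text
time: 25.8
position: [0.4935, -0.0807, 0.1912]
tool_rot: [0.641, 0.768, -0.0, -0.001]
ft_force: [-0.4, -0.1, -0.2]
grip_width: 0.0305
grip_force: 0.0
```

```bash
python3 chk.py; python3 - <<'E'
from meas import *
i=vision.camera("top");j=vision.camera("side")
a=[cv2.resize(i[120:285,110:270],(400,412),interpolation=cv2.INTER_CUBIC),cv2.resize(j[200:350,215:360],(400,412),interpolation=cv2.INTER_CUBIC)]
cv2.imwrite("pics/end.png",np.hstack(a)[:,:,::-1])
E
```

```text
[ 0.49349218 -0.08074602  0.19117251] 10.322462160718956
top [-69.3  57.5]
top [-69.8 -61.3]
top [-22.3  74.2]
top [-24.1 -75.4]
top [22.6 88.6]
top [ 23.1 -90.7]
top [ 67.9 102.4]
top [  68.1 -106.6]
side [ 69.9 106.2]
side [22.7 92.1]
side [-69.2  61.9]
side [ 24.1 -26.3]
side [ 69.3 -29.9]
side [-68.7 -60.2]
side [-22.4 -73.4]
side [ 23.6 -88.8]
side [  69.8 -105. ]
```

View pics/end.png

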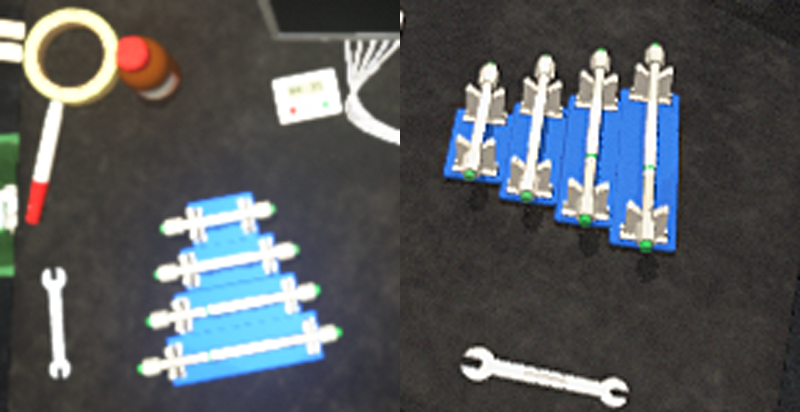

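All four columns lie in their notches in order of length, from (218,215) down to (240,352) on the left half. The bottle, timer and spanner have not moved, so I hand in.

```bash
python3 -c "
from rig import hand_in; print(hand_in())"
```

```text
the job is handed in; nothing more can be done
None
```

I put all four columns on their own saddle pairs in order of length and handed the job in at about 26 s; my last camera check put every column within about 3 mm of its place, the bottle, timer and spanner looked unmoved, and `hand_in()` gave no verdict.

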